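# Point out a paint loss and the wood insert that fits it

### The job

Document a repair for the overhead recorder: press the button on the recorder box fully down and let it go, then point at the square loss in the painted panel with the fingertips centred within 3 cm above it for two seconds. Next point in the same way at the wood insert in the tray that fits this loss (the square one of its size), and finish there, still pointing. Touch neither panel nor inserts, and leave everything else on the table as it lies.

Things in the scene. Friction and masses are not known exactly. Their poses are not given: they have to be found in the camera images.
- record (a joint): Travel of the round white push button (28 mm across, in a round black collar) on the grey recorder box: 0 up, 0.006 m fully down. A spring returns it; fully down takes 5 N, straight down.
- record_top (a point): Centre of the button's top face; it sinks with the button. The z axis is up.
- recorder: Grey plastic recorder box, 90 x 75 x 35 mm, fixed, between panel and tray; a dark display strip on its far half, the button on its near half. Origin: centre of its underside.
- panel: Small dark panel painting lying face up, fixed, 200 (x) x 170 (y) x 18 mm, at any yaw, left or right of the recorder. Three losses, 6 mm deep, show light bare wood: one square, one round (34 mm), one long (20 x 54 mm). Origin: centre of its underside.
- square_loss (a point): Centre of the mouth of the square loss (32 x 32 mm) in the panel, level with the painted face, 18 mm above the table; in the panel's frame at x -45, y +35 mm. z is up.
- round_loss (a point): Centre of the mouth of the round loss; not to be pointed out.
- long_loss (a point): Centre of the mouth of the long loss; not to be pointed out.
- tray: Shallow plywood tray, 230 x 180 mm, 18 mm high, walls 6 mm, fixed, on the other side of the recorder from the panel. It holds five inserts, centres 58 mm apart or more, in any order. Origin: centre of its underside.
- insert_square: Loose plain wood insert lying flat in the tray, 10 mm thick: square, 30 x 30 mm, the one that fits the square loss. Origin: centre of its underside (top face 10 mm higher); z is up.
- insert_large: Loose plain wood insert lying flat in the tray, 10 mm thick: square, 46 x 46 mm, too large. Origin: centre of its underside.
- insert_small: Loose plain wood insert lying flat in the tray, 10 mm thick: square, 18 x 18 mm, too small. Origin: centre of its underside.
- insert_round: Loose plain wood insert lying flat in the tray, 10 mm thick: round, 32 mm across. Origin: centre of its underside.
- insert_long: Loose plain wood insert lying flat in the tray, 10 mm thick: oblong, 18 x 52 mm. Origin: centre of its underside.
- weight: Small brass weight with a knob, 26 mm across, 32 mm high, standing on the panel. Bystander: leave it alone. Origin: centre of its underside.
- notebook: Black notebook, 120 x 180 x 22 mm, on the far side of the table. Bystander: leave it alone. Origin: centre of its underside.
- lens_case: Clear round lens case, 100 mm across, 15 mm high, on the notebook. Bystander: leave it alone. Origin: centre of its underside.
- bottle: Glass bottle, 64 mm across, 190 mm high, on the far side of the table. Bystander: leave it alone. Origin: centre of its underside.
- cup: White mug, 80 mm across, 65 mm high, on the far side of the table. Bystander: leave it alone. Origin: centre of its underside.
- bowl: Copper bowl, 120 mm across, 45 mm high, on the far side of the table. Bystander: leave it alone. Origin: centre of its underside.
- jar: Glass jar, 70 mm across, 90 mm high, at the right of the work. Bystander: leave it alone. Origin: centre of its underside.
- brush: Paint brush, 190 mm long, lying at the left of the work. Bystander: leave it alone. Origin: centre of its underside.
Mind the look-alikes: they are no part of the job. What is shaped like the insert_square but green or orange is not meant.

How it is judged (in metres and radians):
On the way, in this order (a step that is already met when the one before it is completed fails the run):
1. the recorder's button is pressed down (value of joint record above 0.0042 m), for 0.05 s.
2. the button is let go (value of joint record below 0.0015 m), for 0.1 s.
3. the fingertips dwell just above the square loss (horizontal distance between the grasp point and square_loss below 0.02 m and z of the grasp point in the frame of square_loss between 0.008 and 0.075 m), for 1.5 s.
At the end, for the whole second after the job is handed in: The button is up again, and the point between the finger pads stays within 20 mm sideways of the centre of the 30 mm square insert and at most 75 mm above its top (fingertips about 55 mm), touching nothing; no insert has moved 5 mm and no bystander 20 mm (horizontal distance between the grasp point and insert_square below 0.02 m and z of the grasp point in the frame of insert_square between 0.018 and 0.085 m and value of joint record below 0.0015 m and distance of each of insert_square, insert_large, insert_small, insert_round, insert_long from where it was at the start of the episode below 0.005 m and linear speed of insert_square below 0.01 m/s and distance of each of weight, notebook, lens_case, bottle, cup, bowl, jar, brush from where it was at the start of the episode below 0.02 m).
It fails at once if the painted panel is touched (contact force between any of the fingers, the arm and panel above 0.5 N).
It fails at once if an insert is touched, lifted or shifted (distance of any of insert_square, insert_large, insert_small, insert_round, insert_long from where it was at the start of the episode above 0.005 m or contact force between any of the fingers, the arm and insert_square above 0.5 N or contact force between any of the fingers, the arm and insert_large above 0.5 N or contact force between any of the fingers, the arm and insert_small above 0.5 N or contact force between any of the fingers, the arm and insert_round above 0.5 N or contact force between any of the fingers, the arm and insert_long above 0.5 N).
It fails at once if a bystander is shifted or lifted (distance of any of weight, notebook, lens_case, bottle, cup, bowl, jar, brush from where it was at the start of the episode above 0.02 m).
It also fails if it takes over 48 s, if anything falls off the work surface, if the arm or the gripper's body presses on something with over 40 N, if the wrist force passes 120 N, or if a joint passes its speed limit or range.

### The arm

A 7-joint arm with a two-finger parallel gripper is mounted at the origin on the work surface. World frame = base frame: x ahead of the robot, y to its left, z up, the work surface at z = 0. Lengths are in m, angles in degrees, forces in N, time in s.
With the tool pointing down it reaches from about 0.425 to 0.925 m from the base axis. Payload 6.8 kg.
Tool frame: the origin (TCP) lies on the front face of the gripper's body, between the roots of the fingers; the fingertips stand 80 mm ahead of it and the grasp point (between the pads) lies 61 mm ahead of it; z points along the fingers, y is the line along which they close (so a half turn about z gives the same grasp; the last joint's range is limited). The gripper opens to 88 mm and grips with 3 to 60 N. Pads are 20 mm wide; open, the fingers measure 115 mm over their backs; the gripper's body (75 mm by 178 mm) begins 61 mm behind the grasp point.
Start: joints at [61.014, 27.33, 1.283, 89.118, -0.659, 63.558, -4.761], TCP at [0.261, -0.622, 0.303] pointing down, gripper open.
Joint ranges: [-169.35, 169.35], [-19.33, 120.38], [-80.79, 83.38], [13.8, 139.57], [-78.32, 258.32], [9.67, 109.79], [-169.56, 169.56]. Speed limits (degrees/s): [136.94, 136.94, 180, 180, 180, 180, 180].

### API

Orientations are given as [roll, pitch, yaw] about the fixed x, y, z axes, in that order (R = Rz(yaw) Ry(pitch) Rx(roll)).
In Python, from station import arm, viewer, workorder gives the robot as it stands.
- The arm moves only by the tool step_arm, never from a script. Its argument "moves" is a list of rows, each a list of 3 entries, a list of its own where there are three numbers: the opening, from -1 (shut) to 1 (fully open), then the shift along the world's x, y, z in units of 0.12 m (1.0 is 0.12 m), then the turn, a rotation vector about the world's x, y, z in units of pi/4 rad (1.0 is pi/4 rad). A call has exactly 8 rows; each row is the pose to reach, as a shift and turn from the pose commanded when the call began; what a row does not reach only later rows make up. A row lasts 1/8 s, in which the tool goes at most 62.5 mm and 10.7 degrees, less where a joint would pass 70% of its speed; a pose out of reach is approached as far as the arm can. A call with a number of a shift or a turn outside -1 to 1 is refused whole. A call with a gripper value outside its range is refused whole. The fingers move at their own pace and stop on an object; the grip force is fixed at half the most. Time passes only in rows, so rows that repeat a pose let the fingers close, or fill a call up. It gives the time, the measured TCP pose, the force, the opening and the grip force at its end, in the units of the state.
- arm.get_state(): the state, without advancing time (a new reading comes with each control period).
- viewer.get_image(name): name is "scene" or "top" or "wrist"; returns (picture, depth): 420x560x3 uint8, red, green, blue; 420x560 float32, m along the optical axis (not along the pixel's ray), 0 where there is no reading.
- viewer.calibration(name): a dict with "K" (3x3 intrinsics, pixels), "xyz" and "attitude" of the camera in the world. Camera axes: x right, y down, z forward; pixel columns grow to the right and rows downward; lengths in m; the calibration is good to about 2 mm. A picture is of the moment at which its call begins: read the wrist's pose just before it. calibration takes no time and is no camera call; for the wrist camera it gives the pose at the moment of the call.
- workorder.close_job(): hands the job in; it is judged then, once.
Trained networks look in the newest picture that a camera, given by its name, has taken for a name from the list of things; names that differ only in an ending like _2 or _b are one class to them, and where a whole thing is asked for, a point or a joint stands for the part that bears it (a point fixed in the world has none). Each returns a list of dicts, best first, with "score" (0 to 1); they miss things now and then, are a little off and sometimes report something else, mostly with a low value. They report only what shows in the picture. A call takes as long as a camera call. They do not tell look-alikes from the thing itself.
- viewer.boxes_of(camera, name): "uv" ([column, row] in pixels, amid what is visible of it).
- viewer.pinpoint(camera, name): "uv" ([column, row] in pixels: a listed point, or the origin of a listed thing).
The state is a dict: "clock": time; "joint_positions": joint angles; "joint_velocities": joint speeds; "joint_torque": joint torques, N m; "position": TCP position; "tool_rot": TCP orientation; "contact_force": force on the tool from outside, world axes, zero at the start; "torque": the same for the moment, N m; "grip_width": finger opening in m; "finger_force": force on a finger pad.
Only numpy, scipy, OpenCV 4.12 (cv2) and the standard library are available. Lean on these libraries where they do the work, as an engineer would, in place of code of your own. Each camera call takes 0.05 s, during which the arm holds its last target. There are 200 camera calls.

## Working session

There is one attempt and no reset: what is moved stays moved. The work goes in short steps, Python scripts to look and compute and a tool call to move; the robot and the scene stay as the last step left them, time stands still between calls to the robot, and variables do not carry over. Pictures are saved under pics/ and viewed, at most 10 in all, crops included, and the job is handed in when it is done.

Besides the shell and the picture viewer there is one more tool, called after "Emit:" by a JSON object that holds its "method" and its "body", one argument or row to a line. step_arm: Moves the arm, as the interface text tells. Its arguments: {"type":"object","properties":{"moves":{"type":"array"}},"required":["moves"]}

```bash
mkdir -p pics; cat > h.py <<'E'
import numpy as np, cv2
from scipy.spatial.transform import Rotation as R
from station import arm, viewer, workorder
def rot(c):
    a=np.array(c["attitude"],float)
    if a.shape==(3,3): return a
    return R.from_euler('xyz',a,degrees=True).as_matrix()
def ray(c,uv):
    d=rot(c)@np.linalg.inv(np.array(c["K"]))@np.array([uv[0],uv[1],1.0]); return np.array(c["xyz"]),d
def onz(c,uv,z):
    o,d=ray(c,uv); return o+d*(z-o[2])/d[2]
def at(c,uv,dep):
    o,d=ray(c,uv); u,v=int(round(uv[0])),int(round(uv[1])); p=dep[max(v-2,0):v+3,max(u-2,0):u+3]; p=p[p>0]
    return o+d*np.median(p) if len(p) else None
def save(n,im): cv2.imwrite(f"pics/{n}.png",im[:,:,::-1])
E
python3 - <<'E'
from h import *
np.set_printoptions(precision=3,suppress=True)
print(arm.get_state())
for cam in ["top","scene"]:
    im,d=viewer.get_image(cam); c=viewer.calibration(cam); save(cam,im); print(cam,c)
    for n in ["record_top","square_loss","round_loss","long_loss","insert_square","insert_large","insert_small","insert_round","insert_long","weight","tray","panel"]:
        for r in viewer.pinpoint(cam,n)[:3]:
            print(n,np.array(r["uv"]),round(r["score"],2),at(c,r["uv"],d))
E
```

```text
{'clock': 0.0, 'joint_positions': array([61.015, 27.373,  1.28 , 89.177, -0.659, 63.556, -4.761]), 'joint_velocities': array([ 0.038, -0.017,  0.028,  0.05 ,  0.039, -0.024,  0.06 ]), 'joint_torque': array([ -0.001, -58.286,   1.534, -27.261,  -0.054,   0.017,   0.   ]), 'position': array([ 0.261, -0.622,  0.302]), 'tool_rot': array([-179.901,    0.007,   22.793]), 'contact_force': array([0.   , 0.564, 0.207]), 'torque': array([-0.023, -0.014, -0.016]), 'finger_force': 0.0, 'grip_width': 0.08783496022647914}
top {'K': array([[515.428,   0.   , 290.233],
       [  0.   , 515.428, 202.152],
       [  0.   ,   0.   ,   1.   ]]), 'xyz': array([ 0.371, -0.007,  1.554]), 'attitude': array([-170.846,   -0.449,  -88.906])}
record_top [275.6 258.5] 0.45 [0.446 0.025 0.052]
square_loss [190.1 255.8] 0.68 [0.451 0.28  0.014]
round_loss [198.4 216.6] 0.73 [0.569 0.261 0.015]
long_loss [171.  229.5] 0.86 [0.529 0.341 0.015]
insert_square [313.8 232.4] 0.56 [ 0.529 -0.087  0.011]
insert_square [375.6 223. ] 0.47 [ 0.56  -0.272  0.017]
insert_square [310.6 208.5] 0.47 [ 0.601 -0.076  0.01 ]
insert_
[... 1162 characters left out ...]
21.7] 0.57 [ 0.528 -0.081  0.009]
insert_square [125.  272.2] 0.54 [ 0.509 -0.411  0.009]
insert_large [214.2 247.9] 0.54 [ 0.573 -0.206  0.017]
insert_small [386.4 219.5] 0.74 [0.766 0.2   0.028]
insert_small [179.  250.4] 0.52 [ 0.515 -0.273  0.005]
insert_round [298.7 279.4] 0.53 [ 0.773 -0.103  0.004]
insert_round [169.3 232.9] 0.46 [ 0.45  -0.264  0.014]
insert_round [192.9 242.2] 0.37 [ 0.509 -0.23   0.005]
insert_long [196.6 221.3] 0.58 [ 0.452 -0.185  0.014]
weight [319.4 177.3] 0.6 [0.502 0.204 0.019]
tray [193.2 243.7] 0.79 [ 0.516 -0.233  0.007]
panel [336.9 177.5] 0.83 [0.535 0.244 0.02 ]
panel [388.3 219.6] 0.75 [0.77  0.203 0.028]
panel [192.6 223.2] 0.62 [ 0.45  -0.196  0.012]
```

```bash
python3 - <<'E'
import cv2
a=cv2.imread("pics/top.png")[130:310,130:430]; cv2.imwrite("pics/topc.png",cv2.resize(a,None,fx=2.6,fy=2.6,interpolation=cv2.INTER_CUBIC))
E
```

```text
(no output)
```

View pics/topc.png

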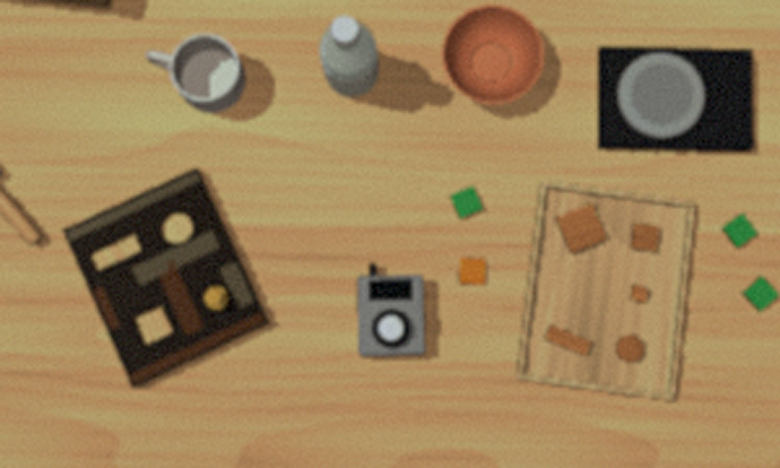

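View pics/scene.png

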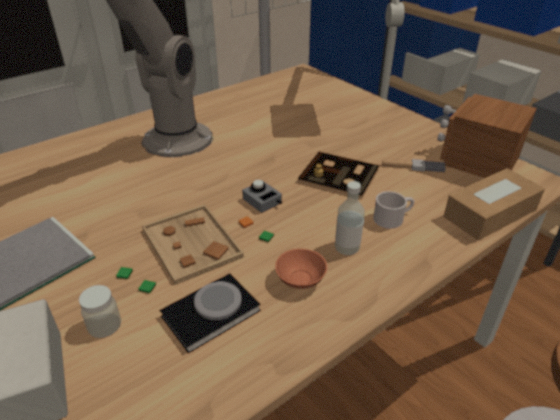

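Crop (scale 2.6, offset 130,130):
- **Panel losses:** square at full-image (190,255), round at (198,217), long at (174,227).
- **Button:** (280,256).
- **Tray squares:** large at (354,218), medium at (378,221), small at (376,243). The round and long inserts sit lower.
- **Look-alikes outside the tray:** green at (310,208), (415,219) and (423,243), orange at (312,234). None of these is meant.

The medium plain-wood square, (378,221), is the candidate. I'll set out and check it with the wrist camera as I pass over the tray.

Emit:
{"method": "step_arm", "body": {
  "moves": [
    [-1, [0.12, 0.12, 0], [0, 0, 0]],
    [-1, [0.25, 0.25, 0], [0, 0, 0]],
    [-1, [0.4, 0.4, 0], [0, 0, 0]],
    [-1, [0.55, 0.55, 0], [0, 0, 0]],
    [-1, [0.7, 0.7, 0], [0, 0, 0]],
    [-1, [0.85, 0.85, 0], [0, 0, 0]],
    [-1, [1, 1, 0], [0, 0, 0]],
    [-1, [1, 1, 0], [0, 0, 0]]
  ]
}}

```text
clock: 2.3
position: [0.3847, -0.4991, 0.3028]
tool_rot: [-180.0, -0.1, 23.1]
contact_force: [-0.4, -0.8, -0.2]
grip_width: 0.0113
finger_force: 0.0
```

Emit:
{"method": "step_arm", "body": {
  "moves": [
    [-1, [0.12, 0.12, 0], [0, 0, 0]],
    [-1, [0.25, 0.25, 0], [0, 0, 0]],
    [-1, [0.4, 0.4, 0], [0, 0, 0]],
    [-1, [0.55, 0.55, 0], [0, 0, 0]],
    [-1, [0.7, 0.7, 0], [0, 0, 0]],
    [-1, [0.8, 0.85, 0], [0, 0, 0]],
    [-1, [0.8, 1, 0], [0, 0, 0]],
    [-1, [0.8, 1, 0], [0, 0, 0]]
  ]
}}

```text
clock: 3.3
position: [0.4773, -0.3809, 0.3027]
tool_rot: [-180.0, 0.0, 22.9]
contact_force: [0.3, 0.1, 0.3]
grip_width: 0.0005
finger_force: 0.0
```

Emit:
{"method": "step_arm", "body": {
  "moves": [
    [-1, [0, 0.12, 0], [0, 0, 0]],
    [-1, [0, 0.25, 0], [0, 0, 0]],
    [-1, [0, 0.4, 0], [0, 0, 0]],
    [-1, [0, 0.55, 0], [0, 0, 0]],
    [-1, [0, 0.7, 0], [0, 0, 0]],
    [-1, [0, 0.85, 0], [0, 0, 0]],
    [-1, [0, 1, 0], [0, 0, 0]],
    [-1, [0, 1, 0], [0, 0, 0]]
  ]
}}

```text
clock: 4.3
position: [0.4779, -0.2606, 0.3028]
tool_rot: [-180.0, -0.0, 22.9]
contact_force: [0.5, -0.3, 0.2]
grip_width: 0.0006
finger_force: 0.0
```

```bash
cat > look.py <<'E'
import sys
from h import *
np.set_printoptions(precision=3,suppress=True)
s=arm.get_state(); print(s["clock"],s["position"],s["tool_rot"],s["contact_force"],s["grip_width"])
c=viewer.calibration("wrist"); im,d=viewer.get_image("wrist"); save(sys.argv[1],im); print(c["xyz"],c["attitude"])
for n in sys.argv[2:]:
    for r in viewer.pinpoint("wrist",n)[:3]: print(n,np.array(r["uv"]),round(r["score"],2),at(c,r["uv"],d))
np.savez("pics/"+sys.argv[1],d=d,**c)
E
python3 look.py w1 insert_square insert_large insert_small
```

```text
4.3 [ 0.478 -0.261  0.303] [-179.991   -0.022   22.94 ] [ 0.48  -0.307  0.206] 0.0006390455261171258
[ 0.552 -0.231  0.385] [163.232  -0.035 -67.011]
insert_square [154.1  83.5] 0.89 [ 0.526 -0.086  0.01 ]
insert_square [164.1   0.4] 0.85 [ 0.606 -0.074  0.01 ]
insert_square [420.5 146.3] 0.8 [ 0.58  -0.386  0.01 ]
insert_large [528.2 153.3] 0.74 [ 0.614 -0.476  0.048]
insert_large [273.4  87.2] 0.73 [ 0.572 -0.207  0.016]
insert_small [302.3 170.6] 0.53 [ 0.502 -0.272  0.016]
```

View pics/w1.png

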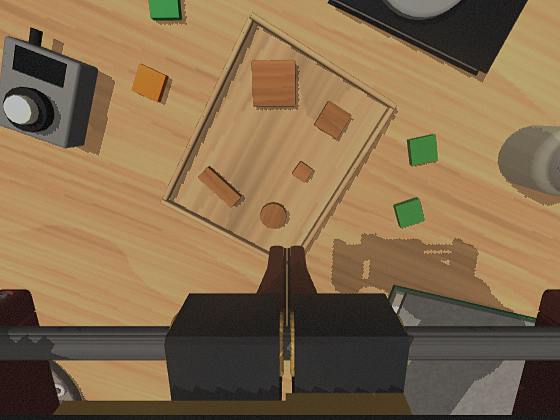

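Wrist view, tray squares of plain wood: large (274,83), medium (333,119), small (302,171). The button is at (20,108). I'll measure each one's size and place.

```bash
python3 - <<'E'
from h import *
np.set_printoptions(precision=4,suppress=True)
z=np.load("pics/w1.npz"); c={k:z[k] for k in("K","xyz","attitude")}; d=z["d"]
im=cv2.imread("pics/w1.png")
v,u=np.mgrid[0:420,0:560]; P=np.einsum('ij,jvu->vui',rot(c)@np.linalg.inv(c["K"]),np.stack([u,v,np.ones_like(u)]).astype(float))*d[...,None]+c["xyz"]
for n,x,y in [("large",274,83),("med",333,119),("small",302,171)]:
    h=P[...,2]; zt=np.median(h[y-3:y+4,x-3:x+4])
    m=((abs(h-zt)<.004)&(np.hypot(P[...,0]-P[y,x,0],P[...,1]-P[y,x,1])<.04)).astype(np.uint8)
    k,l=cv2.connectedComponents(m); q=P[l==l[y,x]]
    print(n,zt,cv2.minAreaRect(q[:,:2].astype(np.float32)),q.mean(0))
x,y=20,108; zt=np.median(P[y-3:y+4,x-3:x+4,2]); m=(abs(P[...,2]-zt)<.003)&(np.hypot(P[...,0]-P[y,x,0],P[...,1]-P[y,x,1])<.025)
print("button",zt,P[m].mean(0),cv2.minAreaRect(P[m][:,:2].astype(np.float32)))
t=viewer.calibration("top")
print("top: btn",onz(t,(280.4,256.2),zt),"med",onz(t,(378.4,221.5),.016),"loss",onz(t,(189.8,255.6),.012),onz(t,(189.8,255.6),.018))
I=cv2.resize(im[40:200,240:380],None,fx=4,fy=3.7); cv2.imwrite("pics/c1.png",I)
E
```

```text
large 0.015935669270634556 ((0.5757100582122803, -0.20545023679733276), (0.04607545584440231, 0.0450286790728569), 23.393842697143555) [ 0.5759 -0.2058  0.016 ]
med 0.01620849449815681 ((0.5667226314544678, -0.27988773584365845), (0.029970882460474968, 0.030059685930609703), 82.37688446044922) [ 0.5667 -0.2796  0.016 ]
small 0.015876256770186892 ((0.5009910464286804, -0.272448867559433), (0.018013253808021545, 0.01826169155538082), 79.487548828125) [ 0.5012 -0.2723  0.0159]
button 0.05677093411274853 [0.4549 0.0103 0.0565] ((0.4542733430862427, 0.0110235046595335), (0.026422318071126938, 0.027241164818406105), 88.89431762695312)
top: btn [0.4531 0.0112 0.0568] med [ 0.565  -0.2807  0.016 ] loss [0.4521 0.2812 0.012 ] [0.4518 0.2801 0.018 ]
```

View pics/c1.png

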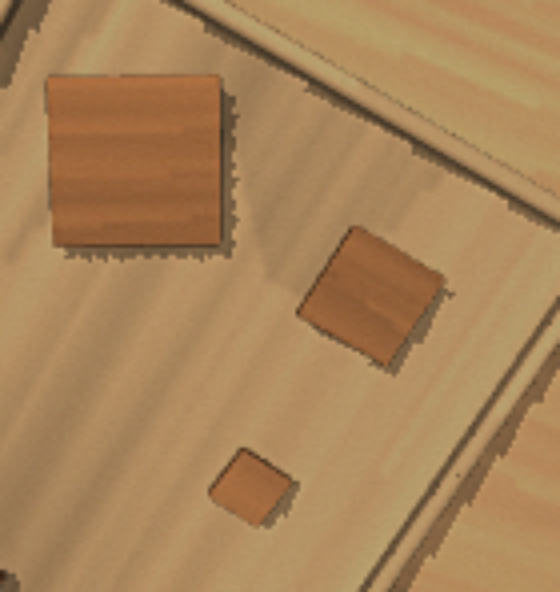

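The crop confirms it: the three plain-wood squares measure 46, 30 and 18 mm. The 30 mm one, at w1 pixel (333,119), is the one meant and sits at (0.566, -0.280) with its top at 16 mm. Both views put the button at (0.454, 0.011) with its top at 0.0565, so I go there next.

Emit:
{"method": "step_arm", "body": {
  "moves": [
    [-1, [0, 0.12, 0], [0, 0, 0]],
    [-1, [0, 0.25, 0], [0, 0, 0]],
    [-1, [0, 0.4, 0], [0, 0, 0]],
    [-1, [0, 0.55, 0], [0, 0, 0]],
    [-1, [0, 0.7, 0], [0, 0, 0]],
    [-1, [0, 0.85, 0], [0, 0, 0]],
    [-1, [0, 1, 0], [0, 0, 0]],
    [-1, [0, 1, 0], [0, 0, 0]]
  ]
}}

```text
clock: 5.5
position: [0.4777, -0.1406, 0.3027]
tool_rot: [-180.0, -0.0, 22.9]
contact_force: [-0.3, -0.8, 1.0]
grip_width: 0.0006
finger_force: 0.0
```

Emit:
{"method": "step_arm", "body": {
  "moves": [
    [-1, [-0.05, 0.12, 0], [0, 0, 0]],
    [-1, [-0.1, 0.25, 0], [0, 0, 0]],
    [-1, [-0.15, 0.4, 0], [0, 0, 0]],
    [-1, [-0.2, 0.55, 0], [0, 0, 0]],
    [-1, [-0.2, 0.7, 0], [0, 0, 0]],
    [-1, [-0.2, 0.85, 0], [0, 0, 0]],
    [-1, [-0.2, 1, 0], [0, 0, 0]],
    [-1, [-0.2, 1, 0], [0, 0, 0]]
  ]
}}

```text
clock: 6.5
position: [0.4532, -0.0205, 0.3028]
tool_rot: [-180.0, -0.0, 23.0]
contact_force: [-0.3, -0.7, -0.8]
grip_width: 0.0004
finger_force: 0.0
```

Emit:
{"method": "step_arm", "body": {
  "moves": [
    [-1, [0, 0.1, -0.1], [0, 0, 0]],
    [-1, [0, 0.2, -0.25], [0, 0, 0]],
    [-1, [0, 0.27, -0.4], [0, 0, 0]],
    [-1, [0, 0.27, -0.55], [0, 0, 0]],
    [-1, [0, 0.27, -0.7], [0, 0, 0]],
    [-1, [0, 0.27, -0.85], [0, 0, 0]],
    [-1, [0, 0.27, -1], [0, 0, 0]],
    [-1, [0, 0.27, -1], [0, 0, 0]]
  ]
}}

```text
clock: 7.5
position: [0.4523, 0.01, 0.1811]
tool_rot: [-179.9, 0.2, 22.8]
contact_force: [-0.1, 0.1, 0.4]
grip_width: 0.0004
finger_force: 0.0
```

```bash
python3 look.py w2 record_top square_loss
```

```text
7.5 [0.452 0.01  0.181] [-179.923    0.195   22.769] [-0.104  0.128  0.355] 0.000446543040090054
[0.527 0.04  0.263] [163.023   0.028 -67.179]
record_top [281.4 230.5] 0.83 [0.456 0.013 0.057]
```

View pics/w2.png

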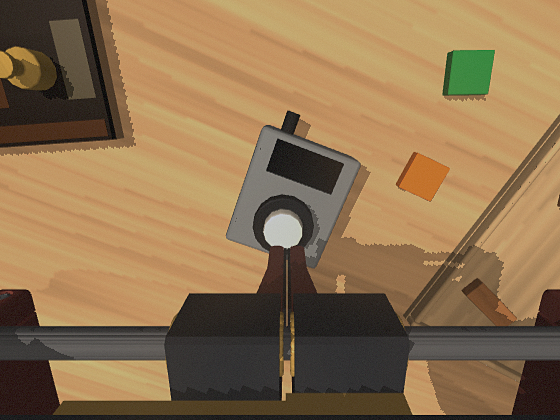

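Button top at (283,229) in the wrist view, about (0.456, 0.012, 0.057). That is within 4 mm of the tool axis, so I press.

Emit:
{"method": "step_arm", "body": {
  "moves": [
    [-1, [0.02, 0.01, -0.12], [0, 0, 0]],
    [-1, [0.02, 0.01, -0.24], [0, 0, 0]],
    [-1, [0.02, 0.01, -0.33], [0, 0, 0]],
    [-1, [0.02, 0.01, -0.36], [0, 0, 0]],
    [-1, [0.02, 0.01, -0.39], [0, 0, 0]],
    [-1, [0.02, 0.01, -0.42], [0, 0, 0]],
    [-1, [0.02, 0.01, -0.42], [0, 0, 0]],
    [-1, [0.02, 0.01, -0.42], [0, 0, 0]]
  ]
}}

```text
clock: 8.65
position: [0.4557, 0.0113, 0.1324]
tool_rot: [180.0, 0.0, 22.8]
contact_force: [-2.3, 0.6, 3.7]
grip_width: 0.0003
finger_force: 2.1
```

Emit:
{"method": "step_arm", "body": {
  "moves": [
    [-1, [0, 0, -0.01], [0, 0, 0]],
    [-1, [0, 0, -0.02], [0, 0, 0]],
    [-1, [0, 0, -0.03], [0, 0, 0]],
    [-1, [0, 0, -0.035], [0, 0, 0]],
    [-1, [0, 0, -0.035], [0, 0, 0]],
    [-1, [0, 0, -0.035], [0, 0, 0]],
    [-1, [0, 0, -0.035], [0, 0, 0]],
    [-1, [0, 0, -0.035], [0, 0, 0]]
  ]
}}

```text
clock: 9.65
position: [0.4559, 0.0114, 0.1306]
tool_rot: [179.9, 0.0, 22.8]
contact_force: [-12.8, -0.5, 41.4]
grip_width: 0.0004
finger_force: 21.0
```

The hard stop is reached: the tip is 6 mm below the button's rest height and the force is well past 5 N. Now release and move toward the panel.

Emit:
{"method": "step_arm", "body": {
  "moves": [
    [-1, [0, 0, 0.1], [0, 0, 0]],
    [-1, [0, 0, 0.25], [0, 0, 0]],
    [-1, [0, 0, 0.4], [0, 0, 0]],
    [-1, [0, 0, 0.55], [0, 0, 0]],
    [-1, [0, 0, 0.7], [0, 0, 0]],
    [-1, [0, 0.1, 0.8], [0, 0, 0]],
    [-1, [0, 0.25, 0.8], [0, 0, 0]],
    [-1, [0, 0.4, 0.8], [0, 0, 0]]
  ]
}}

```text
clock: 10.65
position: [0.4561, 0.0606, 0.2242]
tool_rot: [180.0, -0.1, 22.8]
contact_force: [-0.4, 0.2, 0.6]
grip_width: 0.0006
finger_force: 0.0
```

Emit:
{"method": "step_arm", "body": {
  "moves": [
    [-1, [0, 0.12, 0], [0, 0, 0]],
    [-1, [0, 0.25, 0], [0, 0, 0]],
    [-1, [0, 0.4, 0], [0, 0, 0]],
    [-1, [0, 0.55, 0], [0, 0, 0]],
    [-1, [0, 0.7, 0], [0, 0, 0]],
    [-1, [0, 0.85, 0], [0, 0, 0]],
    [-1, [0, 1, 0], [0, 0, 0]],
    [-1, [0, 1, 0], [0, 0, 0]]
  ]
}}

```text
clock: 11.65
position: [0.4557, 0.1809, 0.224]
tool_rot: [-180.0, -0.0, 22.9]
contact_force: [0.3, -0.0, 0.4]
grip_width: 0.0005
finger_force: 0.0
```

Emit:
{"method": "step_arm", "body": {
  "moves": [
    [-1, [0, 0.12, 0], [0, 0, 0]],
    [-1, [0, 0.25, 0], [0, 0, 0]],
    [-1, [0, 0.4, 0], [0, 0, 0]],
    [-1, [0, 0.55, 0], [0, 0, 0]],
    [-1, [0, 0.7, 0], [0, 0, 0]],
    [-1, [0, 0.75, 0], [0, 0, 0]],
    [-1, [0, 0.75, 0], [0, 0, 0]],
    [-1, [0, 0.75, 0], [0, 0, 0]]
  ]
}}

```text
clock: 12.65
position: [0.456, 0.2686, 0.224]
tool_rot: [180.0, 0.0, 22.7]
contact_force: [0.3, -0.1, -0.5]
grip_width: 0.0008
finger_force: 0.0
```

```bash
python3 look.py w3 square_loss round_loss long_loss weight
```

```text
12.65 [0.456 0.269 0.224] [179.967   0.019  22.742] [ 0.292 -0.053 -0.51 ] 0.0008027454923268025
[0.531 0.298 0.306] [163.191  -0.08  -67.211]
square_loss [270.6 198.3] 0.62 [0.455 0.282 0.012]
round_loss [342.8  91. ] 0.76 [0.567 0.261 0.012]
long_loss [254.4  90.2] 0.79 [0.538 0.331 0.012]
long_loss [343.1  91. ] 0.48 [0.567 0.26  0.012]
weight [355.4 198.5] 0.67 [0.49  0.216 0.037]
weight [268.7 196.4] 0.5 [0.456 0.284 0.012]
```

View pics/w3.png

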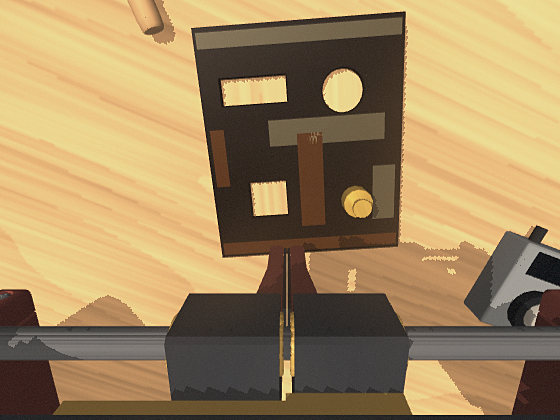

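The square loss is at (269,198), about (0.455, 0.283). The weight at (357,203) is 75 mm away. I descend to put the tips 20 mm above the face and dwell there.

Emit:
{"method": "step_arm", "body": {
  "moves": [
    [-1, [0, 0.11, -0.12], [0, 0, 0]],
    [-1, [0, 0.11, -0.25], [0, 0, 0]],
    [-1, [0, 0.11, -0.4], [0, 0, 0]],
    [-1, [0, 0.11, -0.55], [0, 0, 0]],
    [-1, [0, 0.11, -0.7], [0, 0, 0]],
    [-1, [0, 0.11, -0.8], [0, 0, 0]],
    [-1, [0, 0.11, -0.88], [0, 0, 0]],
    [-1, [0, 0.11, -0.88], [0, 0, 0]]
  ]
}}

```text
clock: 13.9
position: [0.4557, 0.2823, 0.1179]
tool_rot: [180.0, 0.1, 22.8]
contact_force: [-0.7, 0.1, 0.4]
grip_width: 0.0006
finger_force: 0.0
```

Emit:
{"method": "step_arm", "body": {
  "moves": [
    [-1, [0, 0, 0], [0, 0, 0]],
    [-1, [0, 0, 0], [0, 0, 0]],
    [-1, [0, 0, 0], [0, 0, 0]],
    [-1, [0, 0, 0], [0, 0, 0]],
    [-1, [0, 0, 0], [0, 0, 0]],
    [-1, [0, 0, 0], [0, 0, 0]],
    [-1, [0, 0, 0], [0, 0, 0]],
    [-1, [0, 0, 0], [0, 0, 0]]
  ]
}}

```text
clock: 14.9
position: [0.4559, 0.2825, 0.1185]
tool_rot: [-180.0, -0.0, 22.8]
contact_force: [0.2, -0.1, -0.1]
grip_width: 0.0004
finger_force: 0.0
```

Emit:
{"method": "step_arm", "body": {
  "moves": [
    [-1, [0, 0, 0], [0, 0, 0]],
    [-1, [0, 0, 0], [0, 0, 0]],
    [-1, [0, 0, 0], [0, 0, 0]],
    [-1, [0, 0, 0], [0, 0, 0]],
    [-1, [0, 0, 0], [0, 0, 0]],
    [-1, [0, 0, 0], [0, 0, 0]],
    [-1, [0, 0, 0], [0, 0, 0]],
    [-1, [0, 0, 0], [0, 0, 0]]
  ]
}}

```text
clock: 15.9
position: [0.4559, 0.2825, 0.1185]
tool_rot: [180.0, -0.0, 22.8]
contact_force: [0.3, -0.6, 0.8]
grip_width: 0.0005
finger_force: 0.0
```

```bash
python3 look.py w4 square_loss
```

```text
15.9 [0.456 0.282 0.118] [179.999  -0.001  22.792] [ 0.262 -0.649  0.8  ] 0.0005452446591370822
[0.531 0.312 0.2  ] [163.215  -0.049 -67.161]
square_loss [282.7 251.6] 0.9 [0.467 0.287 0.046]
```

View pics/w4.png

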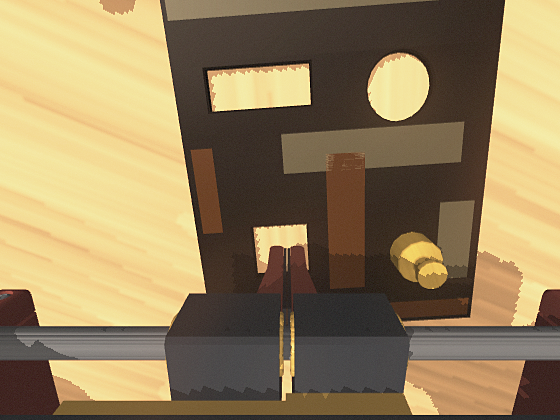

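The fingers stand over the square loss at (281,250), the weight has not moved, and the dwell lasted over 2 s. Next is the insert at (0.566, -0.280).

Emit:
{"method": "step_arm", "body": {
  "moves": [
    [-1, [0, 0, 0.12], [0, 0, 0]],
    [-1, [0, 0, 0.25], [0, 0, 0]],
    [-1, [0, 0, 0.4], [0, 0, 0]],
    [-1, [0, 0, 0.55], [0, 0, 0]],
    [-1, [0, 0, 0.7], [0, 0, 0]],
    [-1, [0, 0, 0.85], [0, 0, 0]],
    [-1, [0, 0, 1], [0, 0, 0]],
    [-1, [0, 0, 1], [0, 0, 0]]
  ]
}}

```text
clock: 17.0
position: [0.4565, 0.283, 0.2401]
tool_rot: [-180.0, -0.2, 22.8]
contact_force: [0.9, -0.5, -0.5]
grip_width: 0.0007
finger_force: 0.0
```

Emit:
{"method": "step_arm", "body": {
  "moves": [
    [-1, [0, -0.12, 0], [0, 0, 0]],
    [-1, [0, -0.25, 0], [0, 0, 0]],
    [-1, [0, -0.4, 0], [0, 0, 0]],
    [-1, [0, -0.55, 0], [0, 0, 0]],
    [-1, [0, -0.7, 0], [0, 0, 0]],
    [-1, [0, -0.85, 0], [0, 0, 0]],
    [-1, [0, -1, 0], [0, 0, 0]],
    [-1, [0, -1, 0], [0, 0, 0]]
  ]
}}

```text
clock: 18.0
position: [0.456, 0.1606, 0.2384]
tool_rot: [180.0, 0.0, 22.6]
contact_force: [-0.5, 0.7, -0.3]
grip_width: 0.0009
finger_force: 0.0
```

Emit:
{"method": "step_arm", "body": {
  "moves": [
    [-1, [0, -0.12, 0], [0, 0, 0]],
    [-1, [0, -0.25, 0], [0, 0, 0]],
    [-1, [0, -0.4, 0], [0, 0, 0]],
    [-1, [0, -0.55, 0], [0, 0, 0]],
    [-1, [0, -0.7, 0], [0, 0, 0]],
    [-1, [0, -0.85, 0], [0, 0, 0]],
    [-1, [0, -1, 0], [0, 0, 0]],
    [-1, [0, -1, 0], [0, 0, 0]]
  ]
}}

```text
clock: 19.0
position: [0.4558, 0.0408, 0.2384]
tool_rot: [180.0, 0.0, 22.6]
contact_force: [-0.1, -0.2, -0.1]
grip_width: 0.0002
finger_force: 0.0
```

Emit:
{"method": "step_arm", "body": {
  "moves": [
    [-1, [0, -0.12, 0], [0, 0, 0]],
    [-1, [0, -0.25, 0], [0, 0, 0]],
    [-1, [0, -0.4, 0], [0, 0, 0]],
    [-1, [0, -0.55, 0], [0, 0, 0]],
    [-1, [0, -0.7, 0], [0, 0, 0]],
    [-1, [0, -0.85, 0], [0, 0, 0]],
    [-1, [0, -1, 0], [0, 0, 0]],
    [-1, [0, -1, 0], [0, 0, 0]]
  ]
}}

```text
clock: 20.0
position: [0.4557, -0.0792, 0.2384]
tool_rot: [180.0, 0.0, 22.6]
contact_force: [0.1, -1.2, 0.8]
grip_width: 0.0005
finger_force: 0.0
```

Emit:
{"method": "step_arm", "body": {
  "moves": [
    [-1, [0.12, -0.12, 0], [0, 0, 0]],
    [-1, [0.25, -0.25, 0], [0, 0, 0]],
    [-1, [0.4, -0.4, 0], [0, 0, 0]],
    [-1, [0.55, -0.55, 0], [0, 0, 0]],
    [-1, [0.7, -0.7, 0], [0, 0, 0]],
    [-1, [0.85, -0.85, 0], [0, 0, 0]],
    [-1, [0.92, -1, 0], [0, 0, 0]],
    [-1, [0.92, -1, 0], [0, 0, 0]]
  ]
}}

```text
clock: 21.0
position: [0.5665, -0.1992, 0.2381]
tool_rot: [180.0, 0.0, 22.7]
contact_force: [-0.3, 0.9, -0.3]
grip_width: 0.0006
finger_force: 0.0
```

Emit:
{"method": "step_arm", "body": {
  "moves": [
    [-1, [0, -0.12, 0], [0, 0, 0]],
    [-1, [0, -0.25, 0], [0, 0, 0]],
    [-1, [0, -0.4, 0], [0, 0, 0]],
    [-1, [0, -0.55, 0], [0, 0, 0]],
    [-1, [0, -0.65, 0], [0, 0, 0]],
    [-1, [0, -0.68, 0], [0, 0, 0]],
    [-1, [0, -0.68, 0], [0, 0, 0]],
    [-1, [0, -0.68, 0], [0, 0, 0]]
  ]
}}

```text
clock: 22.0
position: [0.5665, -0.2783, 0.2384]
tool_rot: [-180.0, -0.0, 22.9]
contact_force: [0.6, -0.5, 0.5]
grip_width: 0.0005
finger_force: 0.0
```

```bash
python3 look.py w5 insert_square insert_large insert_small
```

```text
22.0 [ 0.566 -0.278  0.238] [-179.975   -0.014   22.852] [ 0.642 -0.484  0.484] 0.0004966873329625106
[ 0.641 -0.249  0.32 ] [163.226  -0.025 -67.096]
insert_square [ 83.5 157.8] 0.96 [ 0.529 -0.085  0.01 ]
insert_square [376.5 286.3] 0.79 [ 0.515 -0.408  0.01 ]
insert_square [92.  75.1] 0.67 [ 0.604 -0.076  0.01 ]
insert_large [218.9 163.7] 0.92 [ 0.575 -0.207  0.016]
insert_large [283.8 199.5] 0.5 [ 0.567 -0.277  0.016]
insert_small [254.9 249.6] 0.72 [ 0.506 -0.271  0.016]
```

View pics/w5.png

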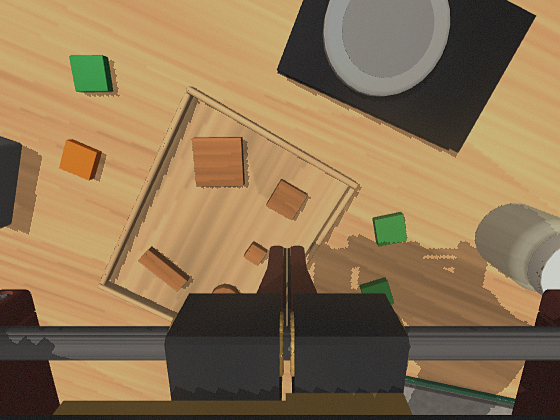

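The 30 mm insert is at (287,200), about (0.567, -0.279), directly under the tips. I descend to about 22 mm above its top.

Emit:
{"method": "step_arm", "body": {
  "moves": [
    [-1, [0, 0, -0.12], [0, 0, 0]],
    [-1, [0, 0, -0.25], [0, 0, 0]],
    [-1, [0, 0, -0.4], [0, 0, 0]],
    [-1, [0, -0.01, -0.55], [0, 0, 0]],
    [-1, [0, -0.01, -0.7], [0, 0, 0]],
    [-1, [0, -0.01, -0.85], [0, 0, 0]],
    [-1, [0, -0.01, -0.95], [0, 0, 0]],
    [-1, [0, -0.01, -1], [0, 0, 0]]
  ]
}}

```text
clock: 23.2
position: [0.5661, -0.2802, 0.1175]
tool_rot: [-180.0, 0.0, 22.8]
contact_force: [0.3, 0.7, 1.3]
grip_width: 0.0002
finger_force: 0.0
```

Emit:
{"method": "step_arm", "body": {
  "moves": [
    [-1, [0, 0, 0], [0, 0, 0]],
    [-1, [0, 0, 0], [0, 0, 0]],
    [-1, [0, 0, 0], [0, 0, 0]],
    [-1, [0, 0, 0], [0, 0, 0]],
    [-1, [0, 0, 0], [0, 0, 0]],
    [-1, [0, 0, 0], [0, 0, 0]],
    [-1, [0, 0, 0], [0, 0, 0]],
    [-1, [0, 0, 0], [0, 0, 0]]
  ]
}}

```text
clock: 24.2
position: [0.5663, -0.2803, 0.1184]
tool_rot: [-180.0, 0.0, 22.8]
contact_force: [-1.1, -0.2, -0.1]
grip_width: 0.0006
finger_force: 0.0
```

Emit:
{"method": "step_arm", "body": {
  "moves": [
    [-1, [0, 0, 0], [0, 0, 0]],
    [-1, [0, 0, 0], [0, 0, 0]],
    [-1, [0, 0, 0], [0, 0, 0]],
    [-1, [0, 0, 0], [0, 0, 0]],
    [-1, [0, 0, 0], [0, 0, 0]],
    [-1, [0, 0, 0], [0, 0, 0]],
    [-1, [0, 0, 0], [0, 0, 0]],
    [-1, [0, 0, 0], [0, 0, 0]]
  ]
}}

```text
clock: 25.2
position: [0.5663, -0.2803, 0.1185]
tool_rot: [180.0, -0.0, 22.8]
contact_force: [0.1, 0.2, 0.1]
grip_width: 0.0008
finger_force: 0.0
```

```bash
python3 look.py w6
```

```text
25.2 [ 0.566 -0.28   0.118] [179.999  -0.001  22.791] [0.101 0.191 0.103] 0.0007655148099095216
[ 0.641 -0.251  0.2  ] [163.215  -0.049 -67.161]
```

View pics/w6.png

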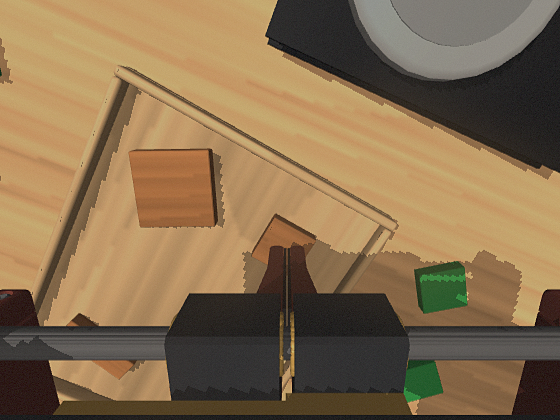

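The fingertips stand over the 30 mm insert at (284,240), with no contact force. Handing in.

```bash
python3 -c "
from station import workorder
print(workorder.close_job())"
```

```text
the job is handed in; nothing more can be done
None
```

The job is handed in (no verdict came back): I pressed the button to its stop and released it, pointed at the square loss for over 2 s, and finished pointing about 22 mm above the 30 mm square insert, with no contact with panel or inserts showing in the force readings.

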